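Lock the bayonet door of the underfloor safe

TASK

The round door of the small tube safe is only lying on top of its neck. Turn it by its red bar until its two brass lugs drop into the notches, press the door fully down, then turn it clockwise (seen from above) a quarter turn to the stop so that it is locked, and let go. Leave the other things on the bench where they are.

Things in the scene. Friction and masses are not known exactly. Their poses are not given: they have to be found in the camera images.
- safe: Blue steel neck of a tube safe, fixed: upright tube 144 mm across on a bolted plate 190 x 190 x 12 mm; place and yaw vary. Origin: centre of the plate's underside, on the bench; z up, on the bore's axis; +x and -x point to the two notches. Under the flange the lugs can turn clockwise (seen from above) some 92 degrees from the notches to hard stops; anticlockwise they are blocked at the notch.
- flange (a point): Centre of the neck's mouth, level with the top of its green-painted steel flange, 112 mm above the safe's origin. The flange is 12 mm thick with a round bore of 83 mm.
- notch (a point): Middle of the notch on the safe's +x side, 50 mm from the axis, at the flange's top. Both notches (the other at -x) are 36 mm wide, dark inside, cut through the flange and open to the bore, reaching out to 59 mm from the axis.
- door: Loose round aluminium door, 0.4 to 0.6 kg, greased, upright in the bore; half turns look the same. Skirt 80 mm across, 68 mm tall. Origin: centre of its underside. Origin's height over the safe's origin: 67 mm at the start (lugs lying on the flange, 25 to 90 degrees off the notches); 55 to 59 mm dropped into the notches, where it cannot turn; 45 mm pressed fully down (lugs 2 mm under the flange).
- lug (a point): Outer face of the brass lug on the door's +x side, 54 mm from its axis, 49 mm above its origin; a like lug at -x. Lugs are 30 mm wide, 8 mm thick (45 to 53 mm above the origin). Within about 3 degrees of the notches they drop in by themselves. Locked: lugs under the flange along the safe's y, which puts the red bar above the notches (safe's x).
- bar_end (a point): End of the straight red bar handle at the door's +y, 75 mm from the axis, at mid height. The bar runs along the door's y, 150 mm long, 14 mm wide, from 80 to 98 mm above the door's origin, with free space of 12 mm under it. Pushed sideways near one end (60 mm from the axis) it turns the door with under 2 N; the door stays where it is left.
- hub (a point): Centre of the top of the round red hub, 40 mm across, in the middle of the bar, 101 mm above the door's origin: the place to press. Pressed down, the door stays down.
- follower (a joint): Stiff plate inside the neck under the door, pushed down by it: 0 (top) to 0.014 m (bottom, hard stop); starts between 0 and 0.004. No spring: it stays where pushed. Moving it takes 4 to 8 N on top of the door's weight, plus about 2 N for each 10 mm/s.
- screwdriver: loose screwdriver 200 mm long lying on the bench by the safe; bystander
- lock_cylinder: loose brass lock cylinder 70 x 17 x 33 mm on the bench by the safe; bystander
- padlock: loose brass padlock 81 x 46 x 24 mm lying by the safe; bystander
- key_blank_box: loose closed cardboard box 110 x 80 x 55 mm; bystander
- grease_tin: loose green tub 70 mm across, 60 mm tall; bystander
- hammer: loose hammer 250 mm long; bystander
- brush: loose brush 170 mm long; bystander
There are look-alikes about, which are no part of the job. Of the things shaped like the door, the aluminium one is meant.

How it is judged:
By the outcome, as a careful person would: the job done as asked, in the order asked, and still so for the second after the job is handed in, with the robot touching nothing.
It also fails if it takes over 61 s, if anything falls off the work surface, if the arm or the gripper's body presses on something with over 40 N, if the wrist force passes 120 N, or if a joint passes its speed limit or range.

ROBOT

A 7-joint arm with a two-finger parallel gripper is mounted at the origin on the work surface. World frame = base frame: x ahead of the robot, y to its left, z up, the work surface at z = 0. Lengths are in m, angles in rad, forces in N, time in s.
With the tool pointing down it reaches from about 0.4 to 0.85 m from the base axis. Payload 10.4 kg.
Tool frame: the origin (TCP) lies at the centre of the arm's flange, where the gripper is bolted on; the fingertips stand 182 mm ahead of it and the grasp point (between the pads) lies 164 mm ahead of it; z points along the fingers, y is the line along which they close (so a half turn about z gives the same grasp; the last joint's range is limited). The gripper opens to 87 mm and grips with 3 to 60 N. Pads are 19 mm wide; open, the fingers measure 117 mm over their backs; the gripper's body (75 mm by 190 mm) begins 51 mm behind the grasp point.
Start: joints at [-1.316, 0.332, -0.065, 1.46, 0.022, 1.35, -0.088], TCP at [0.171, 0.601, 0.405] pointing down, gripper open.
Joint ranges: [-2.6, 2.6], [-0.5, 2.12], [-1.47, 1.34], [0.16, 2.42], [-1.27, 4.41], [0.06, 2.06], [-2.6, 2.6]. Speed limits (rad/s): [2.22, 2.22, 2.79, 2.79, 3.14, 3.14, 3.14].

INTERFACE

Orientations are given as a unit quaternion [x, y, z, w].
In Python, from bench import r, eyes, job gives the robot as it stands. The module is installed in compiled form; this text tells all that it offers.
- The arm moves only by the shell command python3 -m inch 'ROWS' [OPENING] [FORCE]. ROWS is JSON, a list of rows, each a list of 6 numbers: the shift along the tool's x, y, z normalised to -1 to 1, where 1 is 4 cm, then the turn, a rotation vector about the tool's x, y, z normalised to -1 to 1, where 1 is 0.12 rad. In form: [[x, y, z, wx, wy, wz], ...]. A call has exactly 5 rows; each row shifts and turns the commanded pose from where the row before left it, along the tool's axes as they then stand; what a row does not reach is not made up. A row lasts 1/12 s, in which the tool goes at most 41.7 mm and 7.16 degrees, less where a joint would pass 70% of its speed; a pose out of reach is approached as far as the arm can. A call with a number of a shift or a turn outside -1 to 1 is refused whole. A call with a gripper value outside its range is refused whole. OPENING is the gripper command: -1 is shut, 1 is fully open, values between are in proportion, set as the call begins (- or left out, the last holds). The fingers move at their own pace and stop on an object; FORCE is the grip in N (left out, the last holds). Time passes only in rows, so rows that do not move let the fingers close, or fill a call up. It gives the time, the measured TCP pose, the force, the opening and the grip force at its end, in the units of the state.
- r.read_state(): the state, without advancing time (a new reading comes with each control period).
- eyes.camera(name): name is "scene" or "side" or "wrist"; returns a dict with "pixels" (400x640x3 uint8, red, green, blue), "fx", "fy", "cx", "cy" (pixels), "D" ([k1, k2, p1, p2, k3] as OpenCV has them; the pictures are not rectified), "extrinsics" (4x4, takes a point from camera to world coordinates). Camera axes: x right, y down, z forward; pixel columns grow to the right and rows downward; lengths in m; the calibration is good to about 2 mm. A picture is of the moment at which its call begins. There is no depth.
- job.close_job(): hands the job in; it is judged then, once.
The state is a dict: "time": time; "joint_positions": joint angles; "joint_vel": joint speeds; "joint_torque": joint torques, N m; "ee_pos": TCP position; "eef_rot": TCP orientation; "ft_force": force on the tool from outside, world axes, zero at the start; "torque": the same for the moment, N m; "width": finger opening in m; "grip_force": force on a finger pad.
Only numpy, scipy, OpenCV 4.12 (cv2) and the standard library are available. Lean on these libraries where they do the work, as an engineer would, in place of code of your own. Each camera call takes 0.05 s, during which the arm holds its last target. There are 200 camera calls.

## Working session

There is one attempt and no reset: what is moved stays moved. The work goes in short steps, Python scripts to look and compute and a shell command to move; the robot and the scene stay as the last step left them, time stands still between calls to the robot, and variables do not carry over. Pictures are saved under pics/ and viewed, at most 10 in all, crops included, and the job is handed in when it is done.

```bash
mkdir -p pics; cat > h.py <<'E'
import numpy as np, cv2
from bench import r, eyes, job
from scipy.spatial.transform import Rotation as R
def snap(n,f):
    c=eyes.camera(n); cv2.imwrite(f'pics/{f}.png',c['pixels'][:,:,::-1]); np.savez(f'pics/{f}.npz',**{k:np.array(v) for k,v in c.items()}); return c
def K(c): return np.array([[c['fx'],0,c['cx']],[0,c['fy'],c['cy']],[0,0,1]],float)
def px2w(c,px,z):
    u=cv2.undistortPoints(np.array(px,float).reshape(-1,1,2),K(c),np.array(c['D'],float)).reshape(-1,2)
    E=np.array(c['extrinsics']); d=np.c_[u,np.ones(len(u))]@E[:3,:3].T; o=E[:3,3]
    return o+d*((z-o[2])/d[:,2])[:,None]
def w2px(c,P):
    E=np.linalg.inv(np.array(c['extrinsics'])); rv=cv2.Rodrigues(E[:3,:3])[0]
    return cv2.projectPoints(np.array(P,float).reshape(-1,1,3),rv,E[:3,3],K(c),np.array(c['D'],float))[0].reshape(-1,2)
E
python3 - <<'E'
from h import *
a=snap('scene','s1')['pixels'];b=snap('side','d1')['pixels']
s=r.read_state();print(s)
E
```

```text
{'time': 0.1, 'joint_positions': array([-1.31557183,  0.3327971 , -0.06475241,  1.46084349,  0.02158565,
        1.3499221 , -0.08851433]), 'joint_vel': array([-0.00086567, -0.0030697 , -0.00070263, -0.00297189,  0.00075402,
       -0.00027047,  0.00123087]), 'joint_torque': array([ 7.14863927e-04, -6.24539852e+01,  2.42452155e-02, -3.90720785e+01,
       -6.14084001e-02,  3.63807112e-02,  3.81424752e-05]), 'ee_pos': array([0.17134674, 0.60093097, 0.40404733]), 'eef_rot': array([ 1.38440646e-01,  9.90370527e-01, -6.33205649e-04, -7.47201487e-05]), 'ft_force': array([-0.48275926,  0.65316468,  0.14160559]), 'torque': array([-0.00184641, -0.05975075,  0.01358744]), 'grip_force': 0.0, 'width': 0.08725836902461577}
```

View pics/s1.png

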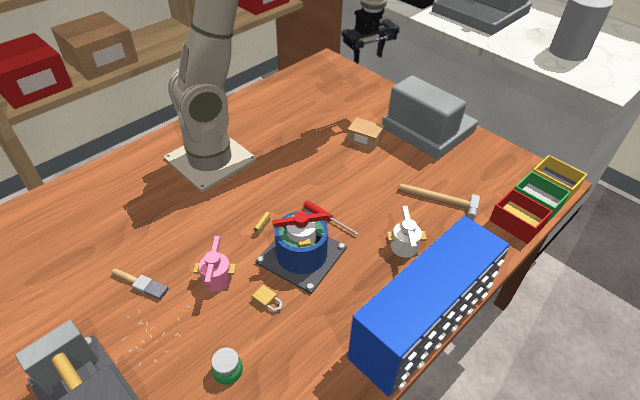

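View pics/d1.png

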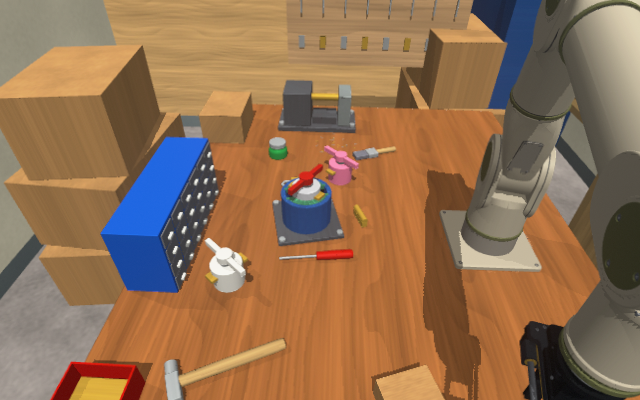

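Scene: candidates are the red-bar door on the blue neck at scene (302,222) / side (306,185), a pink look-alike at scene (213,268), and a white look-alike at scene (407,235). The red-bar door on the blue neck fits the description; the close crop is next.

```bash
python3 - <<'E'
from h import *
a=cv2.imread('pics/s1.png')[195:295,250:350]; b=cv2.imread('pics/d1.png')[155:255,256:356]
cv2.imwrite('pics/c1.png',np.hstack([cv2.resize(i,(400,400),interpolation=cv2.INTER_CUBIC) for i in (a,b)]))
for f,pl,hub in(('s1',[[257,260],[345,246],[310,287]],[301,217]),('d1',[[283,240],[337,236]],[306,177])):
    c=np.load(f'pics/{f}.npz'); print(px2w(c,pl,.012).round(3), px2w(c,[hub],.168).round(3), c['extrinsics'][:3,3])
E
```

```text
[[ 0.459 -0.161  0.012]
 [ 0.596  0.055  0.012]
 [ 0.628 -0.115  0.012]] [[ 0.53  -0.055  0.168]] [ 1.14639174 -0.61376932  1.09100463]
[[0.584 0.042 0.012]
 [0.432 0.018 0.012]] [[ 0.524 -0.049  0.168]] [0.46306254 0.81918481 0.79667207]
```

View pics/c1.png

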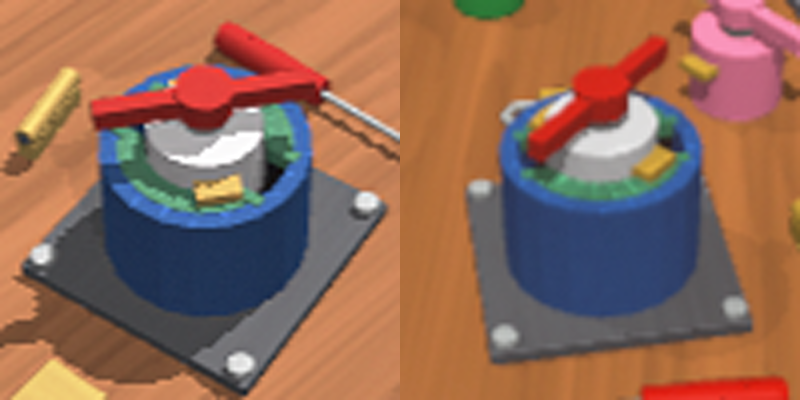

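The crop confirms the aluminium door with red bar on the blue neck; a lug is at scene (304,242), and a dark notch at scene about (319,240) / side (325,190).

```bash
python3 - <<'E'
from h import *
c0=np.array([.527,-.052])
for f,b,l,n in(('s1',[[273.7,223.7],[331,216]],[304.5,242],[318.7,240]),('d1',[[289.5,190.5],[421-256+256+0,166]],[319.5,196],[324.7,190])):
    c=np.load(f'pics/{f}.npz')
    if f=='d1': b[1]=[256+262/4,155+45/4]
    B=px2w(c,b,.156)[:,:2];L=px2w(c,[l],.118)[0,:2];N=px2w(c,[n],.112)[0,:2]
    a=lambda v:np.degrees(np.arctan2(v[1],v[0])).round(1)
    print(B.mean(0),'bar',a(B[1]-B[0]),'lug',L-c0,a(L-c0),'notch',N-c0,a(N-c0))
s=r.read_state();q=R.from_quat(s['eef_rot']);print(q.as_matrix().round(3))
print('units',q.inv().apply(np.r_[c0,.40]-s['ee_pos'])/.04)
E
```

```text
[ 0.53171821 -0.0511012 ] bar 56.7 lug [ 0.04042362 -0.02601788] -32.8 notch [0.05795608 0.00934525] 9.2
[ 0.52393921 -0.06137209] bar -124.3 lug [-0.04205558  0.02224773] 152.1 notch [-0.05576537 -0.01365549] -166.2
[[-0.962  0.274 -0.   ]
 [ 0.274  0.962 -0.001]
 [-0.    -0.001 -1.   ]]
units [-13.02659881 -13.25929836   0.11844355]
```

```bash

python3 -m inch '[[-0.65,-0.66,0,0,0,0],[-0.65,-0.66,0,0,0,0],[-0.65,-0.66,0,0,0,0],[-0.65,-0.66,0,0,0,0],[-0.65,-0.66,0,0,0,0]]' 1
python3 -m inch '[[-0.65,-0.66,0,0,0,0],[-0.65,-0.66,0,0,0,0],[-0.65,-0.66,0,0,0,0],[-0.65,-0.66,0,0,0,0],[-0.65,-0.66,0,0,0,0]]'
python3 -m inch '[[-0.65,-0.66,0,0,0,0],[-0.65,-0.66,0,0,0,0],[-0.65,-0.66,0,0,0,0],[-0.65,-0.66,0,0,0,0],[-0.65,-0.66,0,0,0,0]]'
python3 -m inch '[[-0.65,-0.66,0,0,0,0],[-0.65,-0.66,0,0,0,0],[-0.65,-0.66,0,0,0,0],[-0.65,-0.66,0,0,0,0],[-0.65,-0.66,0,0,0,0]]'
python3 -m inch '[[0,0,0,0,0,1],[0,0,0,0,0,1],[0,0,0,0,0,1],[0,0,0,0,0,1],[0,0,0,0,0,1]]'
python3 -m inch '[[0,0,0,0,0,1],[0,0,0,0,0,1],[0,0,0,0,0,1],[0,0,0,0,0,1],[0,0,0,0,0,1]]'
python3 -m inch '[[0,0,0,0,0,1],[0,0,0,0,0,1],[0,0,0,0,0,1],[0,0,0,0,0,1],[0,0,0,0,0,1]]'
python3 - <<'E'
from h import *
snap('wrist','w1');s=r.read_state();print(s)
m=R.from_quat(s['eef_rot']).as_matrix();print(np.degrees(np.arctan2(m[1,1],m[0,1])))
E
```

```text
time: 0.52
ee_pos: [0.2608, 0.4367, 0.4043]
eef_rot: [0.138, 0.99, -0.0, -0.0]
ft_force: [-0.5, 0.5, 0.5]
width: 0.0869
grip_force: 0.0
time: 0.93
ee_pos: [0.3494, 0.274, 0.4046]
eef_rot: [0.138, 0.99, 0.0, -0.0]
ft_force: [0.8, 0.9, -0.6]
width: 0.0866
grip_force: 0.0
time: 1.35
ee_pos: [0.4382, 0.1114, 0.4047]
eef_rot: [0.138, 0.99, 0.0, -0.0]
ft_force: [1.7, 1.1, 0.9]
width: 0.0868
grip_force: 0.0
time: 1.77
ee_pos: [0.527, -0.051, 0.4047]
eef_rot: [0.138, 0.99, 0.0, 0.0]
ft_force: [-0.4, 2.3, 0.1]
width: 0.0872
grip_force: 0.0
time: 2.18
ee_pos: [0.5265, -0.0494, 0.4044]
eef_rot: [0.428, 0.904, -0.0, -0.0]
ft_force: [-0.7, -0.7, -0.1]
width: 0.0873
grip_force: 0.0
time: 2.6
ee_pos: [0.5265, -0.0493, 0.4044]
eef_rot: [0.676, 0.737, -0.0, -0.0]
ft_force: [-0.3, 0.4, -0.4]
width: 0.087
grip_force: 0.0
time: 3.02
ee_pos: [0.5265, -0.0493, 0.4044]
eef_rot: [0.863, 0.505, -0.0, -0.0]
ft_force: [0.9, 0.3, 0.8]
width: 0.0866
grip_force: 0.0
{'time': 3.0667, 'joint_positions': array([-0.69772602,  0.12964074,  0.77464842,  1.74972611, -0.09401371,
        1.30062304, -0.4241957 ]), 'joint_vel': array([ 0.01181678, -0.00150135, -0.0131141 , -0.00106713,  0.00414355,
       -0.00189465,  0.28819866]), 'joint_torque': array([ -0.19543026, -34.40176249,   3.53863478, -38.39911222,
        -0.04889885,   0.05565222,   2.46282846]), 'ee_pos': array([ 0.52653607, -0.04928094,  0.40444939]), 'eef_rot': array([ 8.65653953e-01,  5.00642754e-01, -2.01651726e-04, -1.64153322e-04]), 'ft_force': array([-0.1531436 ,  0.04219949, -0.24140825]), 'torque': array([-0.08186256,  0.09633167, -0.01185481]), 'grip_force': 0.0, 'width': 0.08716790365774561}
-29.914933615180143
```

View pics/w1.png

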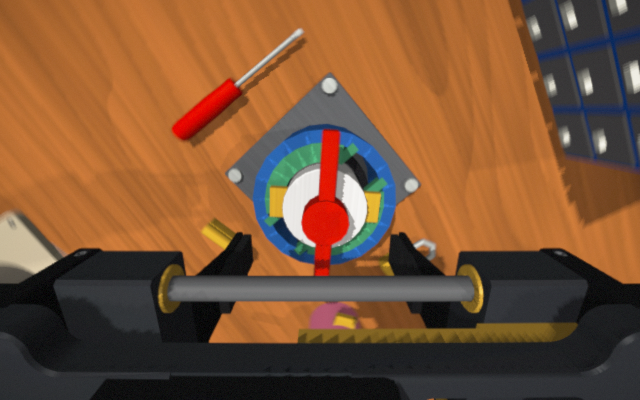

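The wrist view shows hub (326,222), bar end (330,132), lugs (278,202)/(374,207), notch (355,168), and bolts (330,86), (235,175), (411,185).

```bash
python3 - <<'E'
from h import *
c=np.load('pics/w1.npz')
a=lambda v:np.degrees(np.arctan2(v[1],v[0])).round(1)
H=px2w(c,[[326,222]],.168)[0];bar=px2w(c,[[330,133],[322,273]],.165)
L=px2w(c,[[278,202],[374,207]],.120)
N=px2w(c,[[355,168]],.112)[0];B=px2w(c,[[330,86],[235,175],[411,185]],.018)
print('hub',H,'bar',bar,a(bar[1]-bar[0]),'lugs',L.mean(0),a(L[1]-L[0]))
print('bolts',B[:2],'centre',(B[1]+B[2])/2,a(B[0]-B[1]),a(B[2]-B[0]),a(B[2]-B[1]))
C=((B[1]+B[2])/2+L.mean(0))/2
print('notch',N-C,a(N-C), a(N-L.mean(0)))
s=r.read_state();q=R.from_quat(s['eef_rot']);print('units',q.inv().apply(np.r_[L.mean(0)[:2],.405]-s['ee_pos'])/.04)
E
```

```text
hub [ 0.52726762 -0.05666563  0.168     ] bar [[ 0.5645805   0.00410839  0.165     ]
 [ 0.49996061 -0.09861594  0.165     ]] -122.2 lugs [ 0.52762959 -0.05818175  0.12      ] -32.6
bolts [[0.5897976  0.0400005  0.018     ]
 [0.42760932 0.0056511  0.018     ]] centre [ 0.52612965 -0.05773925  0.018     ] 12.0 -77.8 -32.8
notch [0.0422968  0.01634537 0.043     ] 21.1 21.7
units [-0.17924203  0.13466273 -0.01379768]
```

```bash

python3 -m inch '[[-0.15,0.11,0,0,0,0.5],[0,0,0.5,0,0,0],[0,0,0.5,0,0,0],[0,0,0.5,0,0,0],[0,0,0.5,0,0,0]]' 1
python3 -m inch '[[0,0,0,0,0,0],[0,0,0,0,0,0],[0,0,0,0,0,0],[0,0,0,0,0,0],[0,0,0,0,0,0]]' -1 20
python3 -m inch '[[0,0,0,0,0,0],[0,0,0,0,0,0],[0,0,0,0,0,0],[0,0,0,0,0,0],[0,0,0,0,0,0]]'
python3 -c "
from h import *
snap('wrist','w2');s=r.read_state();print(s['ee_pos'],s['joint_positions'])"
```

```text
time: 3.48
ee_pos: [0.5274, -0.0567, 0.3237]
eef_rot: [0.876, 0.483, -0.0, -0.0]
ft_force: [-0.3, 0.0, -1.2]
width: 0.0873
grip_force: 0.0
time: 3.9
ee_pos: [0.5279, -0.0568, 0.3258]
eef_rot: [0.877, 0.481, 0.001, 0.0]
ft_force: [0.0, -0.2, 0.4]
width: 0.0616
grip_force: 0.0
time: 4.32
ee_pos: [0.5276, -0.0566, 0.3249]
eef_rot: [0.877, 0.481, 0.0, -0.0]
ft_force: [-0.7, 0.6, 2.5]
width: 0.0396
grip_force: 20.0
[ 0.52763458 -0.05665842  0.32489055] [-0.65877418  0.22209989  0.77227017  1.84719061 -0.17028118  1.13947135
 -0.39411678]
```

```bash

python3 -m inch '[[0,0,0,0,0,-0.65],[0,0,0,0,0,-0.65],[0,0,0,0,0,-0.65],[0,0,0,0,0,-0.65],[0,0,0,0,0,-0.65]]'
python3 -m inch '[[0,0,0,0,0,-0.65],[0,0,0,0,0,-0.65],[0,0,0,0,0,-0.65],[0,0,0,0,0,-0.65],[0,0,0,0,0,-0.65]]'
python3 -m inch '[[0,0,0,0,0,0],[0,0,0.05,0,0,0],[0,0,0.05,0,0,0],[0,0,0,0,0,0],[0,0,0,0,0,0]]'
python3 -c "
from h import *
snap('wrist','w2');s=r.read_state();m=R.from_quat(s['eef_rot']).as_matrix();print(s['ee_pos'],s['joint_positions'],s['torque'],np.degrees(np.arctan2(m[1,1],m[0,1])))"
```

```text
time: 4.78
ee_pos: [0.5277, -0.0567, 0.3249]
eef_rot: [0.766, 0.643, 0.0, 0.0]
ft_force: [0.1, 0.4, 1.1]
width: 0.0393
grip_force: 20.0
time: 5.2
ee_pos: [0.5274, -0.0567, 0.3244]
eef_rot: [0.626, 0.779, -0.0, -0.0]
ft_force: [0.3, 0.2, -4.8]
width: 0.0394
grip_force: 20.0
time: 5.62
ee_pos: [0.5274, -0.0567, 0.3203]
eef_rot: [0.628, 0.778, -0.0, -0.0]
ft_force: [0.1, -0.2, -4.5]
width: 0.0393
grip_force: 20.0
[ 0.52753555 -0.05663436  0.32051747] [-0.5674978   0.21277579  0.66498033  1.84833734 -0.14454176  1.12930046
  0.36076054] [-0.08196994  0.06973181  0.00863914] 12.155717613377256
```

View pics/w2.png

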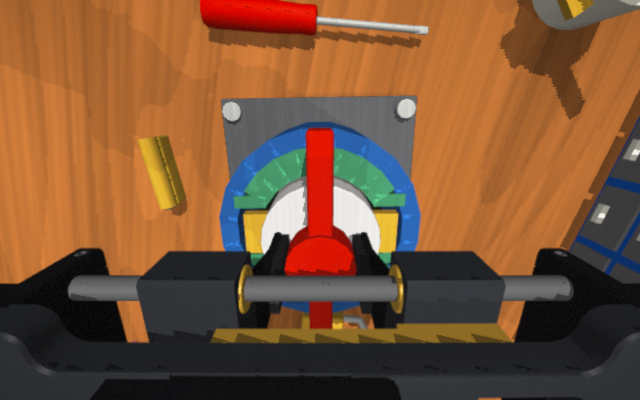

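The wrist view shows the lugs (258,232) and (385,232) sitting in the notches, the bar over (319,180), and the tool carrying the door's weight. So it is aligned; I press on.

```bash

python3 -m inch '[[0,0,0,0,0,0],[0,0,0.05,0,0,0],[0,0,0.05,0,0,0],[0,0,0.05,0,0,0],[0,0,0.05,0,0,0]]' -1 40
python3 -m inch '[[0,0,0.05,0,0,0],[0,0,0.05,0,0,0],[0,0,0.05,0,0,0],[0,0,0.05,0,0,0],[0,0,0,0,0,0]]'
python3 -m inch '[[0,0,0.03,0,0,0],[0,0,0.03,0,0,0],[0,0,0,0,0,0],[0,0,0,0,0,0],[0,0,0,0,0,0]]'
```

```text
time: 6.08
ee_pos: [0.5277, -0.0567, 0.3127]
eef_rot: [0.628, 0.778, 0.0, 0.0]
ft_force: [-1.6, -0.1, 7.9]
width: 0.0389
grip_force: 40.0
time: 6.5
ee_pos: [0.5279, -0.0568, 0.3055]
eef_rot: [0.628, 0.778, 0.001, 0.0]
ft_force: [-2.7, 0.8, 4.1]
width: 0.0389
grip_force: 40.0
time: 6.92
ee_pos: [0.5279, -0.0567, 0.3031]
eef_rot: [0.628, 0.778, 0.001, 0.0]
ft_force: [-3.0, 0.7, 5.2]
width: 0.0393
grip_force: 40.0
```

```bash

python3 -m inch '[[0,0,0.02,0,0,0],[0,0,0.02,0,0,0],[0,0,0.02,0,0,0],[0,0,0,0,0,0],[0,0,0,0,0,0]]'
```

```text
time: 7.33
ee_pos: [0.5281, -0.0569, 0.3019]
eef_rot: [0.628, 0.778, 0.001, 0.0]
ft_force: [-7.7, 1.2, 19.3]
width: 0.0394
grip_force: 40.0
```

```bash

python3 -m inch '[[0,0,-0.03,0,0,0],[0,0,0,0,0,0.3],[0,0,0,0,0,0.7],[0,0,0,0,0,0.7],[0,0,0,0,0,0.7]]'
python3 -c "
from h import *
s=r.read_state();print(s['torque'])"
python3 -m inch '[[0,0,0,0,0,0.7],[0,0,0,0,0,0.7],[0,0,0,0,0,0.7],[0,0,0,0,0,0.7],[0,0,0,0,0,0.7]]'
python3 -m inch '[[0,0,0,0,0,0.7],[0,0,0,0,0,0.7],[0,0,0,0,0,0.7],[0,0,0,0,0,0.7],[0,0,0,0,0,0.7]]'
python3 -m inch '[[0,0,0,0,0,0.7],[0,0,0,0,0,0.7],[0,0,0,0,0,0.7],[0,0,0,0,0,0.7],[0,0,0,0,0,0]]'
python3 -c "
from h import *
s=r.read_state();m=R.from_quat(s['eef_rot']).as_matrix();print(s['joint_positions'],s['torque'],np.degrees(np.arctan2(m[1,1],m[0,1])))"
```

```text
time: 7.75
ee_pos: [0.5281, -0.0567, 0.302]
eef_rot: [0.735, 0.679, 0.001, 0.0]
ft_force: [-1.5, 0.6, 5.6]
width: 0.0387
grip_force: 40.0
[0.07457233 0.37642199 0.03534578]
time: 8.17
ee_pos: [0.5281, -0.0567, 0.302]
eef_rot: [0.86, 0.511, 0.001, 0.0]
ft_force: [-2.7, 0.8, 5.8]
width: 0.0393
grip_force: 40.0
time: 8.58
ee_pos: [0.5281, -0.0567, 0.302]
eef_rot: [0.947, 0.32, 0.001, 0.0]
ft_force: [-2.5, 0.5, 6.2]
width: 0.0389
grip_force: 40.0
time: 9.0
ee_pos: [0.5281, -0.0567, 0.302]
eef_rot: [0.988, 0.157, 0.001, 0.0]
ft_force: [-1.9, 0.9, 7.1]
width: 0.0389
grip_force: 40.0
[-0.75438993  0.28438468  0.89989715  1.87455984 -0.24985514  1.09843528
 -1.01559115] [-0.17959665  0.58524392 -0.01517916] -71.97827492772434
```

```bash

python3 -m inch '[[0,0,0,0,0,0.25],[0,0,0,0,0,0.25],[0,0,0,0,0,0.25],[0,0,0,0,0,0.25],[0,0,0,0,0,0.2]]'
python3 -m inch '[[0,0,0,0,0,0.1],[0,0,0,0,0,0.1],[0,0,0,0,0,0],[0,0,0,0,0,0],[0,0,0,0,0,0]]'
python3 -c "
from h import *
s=r.read_state();m=R.from_quat(s['eef_rot']).as_matrix();print(s['torque'],np.degrees(np.arctan2(m[1,1],m[0,1])))"
```

```text
time: 9.42
ee_pos: [0.5279, -0.0569, 0.3021]
eef_rot: [0.996, 0.087, 0.0, -0.0]
ft_force: [-4.4, -0.4, 9.8]
width: 0.0391
grip_force: 40.0
time: 9.83
ee_pos: [0.5279, -0.057, 0.3021]
eef_rot: [0.997, 0.076, 0.001, -0.0]
ft_force: [-4.0, -1.2, 9.3]
width: 0.0393
grip_force: 40.0
[-0.26016465  1.04714615  0.16738343] -81.29220616062726
```

Torque is building at about 93 degrees turned, so the stop is reached. I release, rise and check.

```bash

python3 -m inch '[[0,0,0,0,0,0],[0,0,0,0,0,0],[0,0,0,0,0,0],[0,0,0,0,0,0],[0,0,0,0,0,0]]' 1
python3 -m inch '[[0,0,0,0,0,0],[0,0,0,0,0,0],[0,0,0,0,0,0],[0,0,0,0,0,0],[0,0,0,0,0,0]]'
python3 -m inch '[[0,0,-0.3,0,0,0],[0,0,-0.5,0,0,0],[0,0,-0.6,0,0,0],[0,0,-0.6,0,0,0],[0,0,-0.6,0,0,0]]'
python3 -m inch '[[0,0,0,0,0,0],[0,0,0,0,0,0],[0,0,0,0,0,0],[0,0,0,0,0,0],[0,0,0,0,0,0]]'
python3 - <<'E'
from h import *
c=snap('wrist','w3');snap('side','d2');snap('scene','s2')
a=cv2.imread('pics/w3.png'); b=cv2.imread('pics/d2.png')[145:245,256:356];s=cv2.imread('pics/s2.png')[195:295,250:350]
f=lambda i:cv2.resize(i,(320,320),interpolation=cv2.INTER_CUBIC)
cv2.imwrite('pics/c3.png',np.hstack([cv2.resize(a,(480,300)),cv2.resize(b,(300,300))])[:, :800])
E
```

```text
time: 10.25
ee_pos: [0.5276, -0.0566, 0.3011]
eef_rot: [0.997, 0.076, 0.0, -0.0]
ft_force: [0.1, 0.5, 0.6]
width: 0.0648
grip_force: 0.0
time: 10.67
ee_pos: [0.5276, -0.0567, 0.3011]
eef_rot: [0.997, 0.076, -0.0, -0.0]
ft_force: [0.8, 0.8, -0.6]
width: 0.0862
grip_force: 0.0
time: 11.08
ee_pos: [0.5274, -0.0571, 0.4071]
eef_rot: [0.997, 0.075, 0.0, -0.0]
ft_force: [0.2, -0.5, -0.5]
width: 0.0869
grip_force: 0.0
time: 11.5
ee_pos: [0.5274, -0.0566, 0.4045]
eef_rot: [0.997, 0.076, -0.001, 0.0]
ft_force: [0.3, 0.3, -0.6]
width: 0.0873
grip_force: 0.0
```

View pics/w3.png

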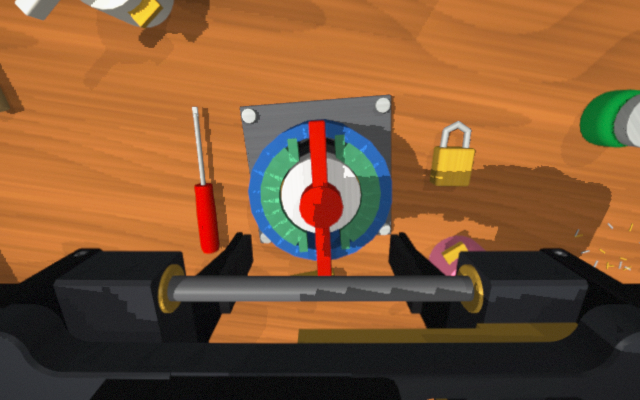

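View pics/c3.png

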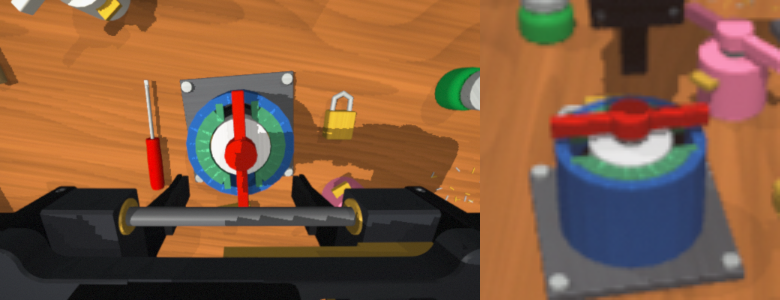

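Lugs are no longer visible and the bar, (317,122)–(325,273), lies over the dark notches. Next is a quick check of the angle.

```bash
python3 - <<'E'
from h import *
c=np.load('pics/w3.npz')
a=lambda v:np.degrees(np.arctan2(v[1],v[0])).round(1)
p=c['pixels'].astype(int);m=(p[:,:,0]>120)&(p[:,:,1]<60)&(p[:,:,2]<60)
row=lambda y:np.mean([x for x in range(280,360) if m[y,x]])
b=px2w(c,[[row(126),126],[row(265),265]],.143);bb=px2w(c,[[248,116],[383,105],[386,229],[265,238]],.018)
print(a(b[0]-b[1]),b.mean(0),a(bb[0]-bb[1]),a(bb[1]-bb[2]))
E
```

```text
11.4 [ 0.53152965 -0.05689891  0.143     ] 103.1 13.9
```

```bash
python3 -c "
from bench import job
print(job.close_job())"
```

```text
the job is handed in; nothing more can be done
None
```

The door was turned until its lugs dropped into the notches, pressed down to its stop, turned clockwise about 92 degrees to the locking stop and released; the job is handed in at about 12 s, but no verdict came back.

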